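# Lay the tall clay vase down on the decorating cradle

### The arm

A 7-joint arm with a two-finger parallel gripper is mounted at the origin on the work surface. World frame = base frame: x ahead of the robot, y to its left, z up, the work surface at z = 0. Lengths are in m, angles in rad, forces in N, time in s.
With the tool pointing down it reaches from about 0.4 to 0.85 m from the base axis. Payload 4.5 kg.
Tool frame: the origin (TCP) lies midway between the tips of the shut fingers; the grasp point (between the pads) lies 19 mm behind it; z points along the fingers, y is the direction in which the jaws open and shut (so a half turn about z gives the same grasp; the last joint's range is limited). The gripper opens to 88 mm and grips with 3 to 60 N. Pads are 18 mm wide; open, the fingers measure 123 mm over their backs; the gripper's body (75 mm by 187 mm) begins 45 mm behind the grasp point.
Start: joints at [-1.232, 0.689, -0.195, 1.565, 0.157, 0.902, -0.215], TCP at [0.188, 0.596, 0.239] pointing down, gripper open.
Joint ranges: [-3.01, 3.01], [-0.46, 2.08], [-1.47, 1.51], [0.13, 2.56], [-1, 4.14], [0.04, 2.09], [-2.66, 2.66]. Speed limits (rad/s): [2.57, 2.57, 3.14, 3.14, 3.14, 3.14, 3.14].

### API

Orientations are given as a unit quaternion [x, y, z, w].
In Python, from plant import r, viewer gives the robot as it stands.
- The arm moves only by the tool play_rows, never from a script. Its argument "commands" is a list of rows, each an object with "delta_rot": the turn, a rotation vector about the tool's x, y, z normalised to -1 to 1, where 1 is pi rad, a list of three; "travel": the shift along the tool's x, y, z normalised to -1 to 1, where 1 is 15 cm, a list of three; "gripper": the opening, from -1 (shut) to 1 (fully open). In form: [{"delta_rot": [wx, wy, wz], "travel": [x, y, z], "gripper": gripper}, ...]. A call has 1 to 12 rows; each row is the pose to reach, as a shift and turn from the pose commanded when the call began, along the tool's axes at that moment, turning the shorter way round; what a row does not reach only later rows make up. A row lasts 1/8 s, in which the tool goes at most 62.5 mm and 10.7 degrees, less where a joint would pass 70% of its speed; a pose out of reach is approached as far as the arm can. A call with a number of a shift or a turn outside -1 to 1 is refused whole. A call with a gripper value outside its range is refused whole. The fingers move at their own pace and stop on an object; "force" is the grip in N (left out, the last holds). Time passes only in rows, so rows that repeat a pose let the fingers close. It gives the time, the measured TCP pose, the force and the opening at its end, in the units of the state.
- r.get_state(): the state, without advancing time (a new reading comes with each control period).
- viewer.snapshot(name): name is "side" or "top" or "wrist"; returns a dict with "color" (384x512x3 uint8, red, green, blue), "z_map" (384x512 float32, m along the optical axis (not along the pixel's ray), 0 where there is no reading), "fx", "fy", "cx", "cy" (pixels), "origin" and "attitude" of the camera in the world. Camera axes: x right, y up, looking along -z (the intrinsics and any distortion apply to the point x, -y, -z); pixel columns grow to the right and rows downward; lengths in m; the calibration is good to about 2 mm. A picture is of the moment at which its call begins.
- r.finish_job(): hands the job in, once; it reports no verdict.
Trained networks look in the newest picture that a camera, given by its name, has taken for a name from the list of things; names that differ only in an ending like _2 or _b are one class to them, and where a whole thing is asked for, a point or a joint stands for the part that bears it (a point fixed in the world has none). Each returns a list of dicts, best first, with "conf" (0 to 1); they miss things now and then, are a little off and sometimes report something else, mostly with a low value. They report only what shows in the picture. A call takes as long as a camera call. They do not tell look-alikes from the thing itself.
- viewer.outline_of(camera, label): "pixels" (384x512 bool, what is visible of it) and "at" ([column, row] in pixels, amid what is visible of it).
- viewer.pinpoint(camera, label): "at" ([column, row] in pixels: a listed point, or the origin of a listed thing).
The state is a dict: "clock": time; "q": joint angles; "qd": joint speeds; "joint_torque": joint torques, N m; "tool_pos": TCP position; "eef_rot": TCP orientation; "contact_force": force on the tool from outside, world axes, zero at the start; "moment": the same for the moment, N m; "opening": opening from 0.0 (shut) to 1.0 (fully open).
Only numpy, scipy, OpenCV 4.12 (cv2) and the standard library are available. Lean on these libraries where they do the work, as an engineer would, in place of code of your own. Each camera call takes 0.05 s, during which the arm holds its last target. There are 200 camera calls.

### The job

Tip the tall clay vase over the cradle's black rubber stop bar, so that it comes to lie on its side across the stop bar and the blue rest, ready for decorating. It is brittle: do it with the fingertips only (for instance hooked inside its open mouth), never pinch it or lift it off the cradle, and ease it down gently all the way instead of letting it fall. Leave everything else on the table where it is, and finish clear of the vase.

Things in the scene. Friction and masses are not known exactly. Their poses are not given: they have to be found in the camera images.
- vase: Tall unglazed red-brown clay vase with white bands, about 0.45 kg, standing on the cradle block. Hollow, open top: 74 (own x) x 62 (own y) x 200 mm tall (own z), walls 5 mm, mouth 64 (x) x 52 mm (y), 195 mm deep. Origin at the centre of its underside. +y points to the stop bar, the way it is to be tipped; at the start its +y face is 1 to 6 mm from the bar (up to 2 mm more or less at its corners).
- vase_mouth (a point): Centre of the vase's open mouth, at the rim, 200 mm above its underside.
- cradle: Fixed wooden cradle, 160 mm wide (own x); origin on the table, z up. Along own y: standing block from -150 to -70 mm, top 48 mm above the table; black rubber stop bar -70 to -54 mm, top at 56 mm; blue-topped rest 40 to 70 mm, top at 56 mm; low strips between. The vase tips towards own +y (the robot's left at yaw 0), pivots over the bar and ends level on bar and rest, mouth 50 mm or so past the rest.
- rest_top (a point): Centre of the top of the blue rest of the cradle, 56 mm above the table, at own y = 55 mm of the cradle.
- stop_edge (a point): Middle of the top edge of the black rubber stop bar that faces the standing vase (cradle y = -70 mm, 56 mm above the table, 8 mm above the block it stands on): the edge over which the vase pivots. Edges rounded by 4 mm.
- vase_heel (a point): Middle of the vase's lower edge on its stop side (own y = 31 mm, z = 0). While the vase is let down this edge may creep back 5 to 30 mm from the stop bar.
- glaze_jar: small blue lidded glaze jar, 52 mm across, 60 mm high, beside the cradle; bystander; origin under its centre
- brush: brush lying flat beside the cradle; bystander
- bowl: white bowl, 110 mm across, 50 mm high; bystander; origin under its centre
- mug: unglazed red-brown mug, 76 mm across, 85 mm high; bystander; origin under its centre
- bottle: green bottle with black cap, 60 mm across, 150 mm high; bystander; origin under its centre
- bud_vase: small white round bud vase, 72 mm across, 115 mm high; bystander; origin under its centre
- wood_block: wooden block 100 x 50 x 35 mm; bystander; origin under its centre
There are look-alikes about, which are no part of the job. What is shaped like the vase but pink, purple or yellow is not meant.

How it is judged:
By the outcome, as a careful person would: the job done as asked, in the order asked, and still so for the second after the job is handed in, with the robot touching nothing.
It also fails if it takes over 54 s, if anything falls off the work surface, if the arm or the gripper's body presses on something with over 40 N, if the wrist force passes 120 N, or if a joint passes its speed limit or range.

## Working session

There is one attempt and no reset: what is moved stays moved. The work goes in short steps, Python scripts to look and compute and a tool call to move; the robot and the scene stay as the last step left them, time stands still between calls to the robot, and variables do not carry over. Pictures are saved under pics/ and viewed, about 8 in all and at most 12, crops included, and the job is handed in when it is done.

Besides the shell and the picture viewer there is one more tool, called after ">>>" by a JSON object that holds its "method" and its "body". play_rows: Moves the arm, as the interface text tells. Its arguments: {"type":"object","properties":{"commands":{"type":"array","items":{"type":"object","properties":{"delta_rot":{"type":"array","items":{"type":"number","minimum":-1,"maximum":1}},"travel":{"type":"array","items":{"type":"number","minimum":-1,"maximum":1}},"gripper":{"type":"number"}}}},"force":{"type":"number"}},"required":["commands"]}

```bash
ls; mkdir -p pics
cat > h.py <<'E'
import numpy as np, cv2
from scipy.spatial.transform import Rotation as R
from plant import r, viewer
def rot(a):
    a=np.array(a,float)
    return R.from_quat(a).as_matrix() if a.size==4 else a.reshape(3,3)
def cloud(s):
    z=s["z_map"]; v,u=np.mgrid[0:z.shape[0],0:z.shape[1]]
    P=np.stack([(u-s["cx"])/s["fx"]*z,-(v-s["cy"])/s["fy"]*z,-z],-1)
    return P@rot(s["attitude"]).T+np.array(s["origin"])
def proj(s,p):
    c=rot(s["attitude"]).T@(np.array(p)-np.array(s["origin"]))
    return s["cx"]+s["fx"]*c[0]/-c[2], s["cy"]-s["fy"]*c[1]/-c[2]
def save(s,n): cv2.imwrite("pics/"+n,s["color"][:,:,::-1])
E
python3 - <<'E'
from h import *
print(r.get_state())
ims=[]
for c in("side","top"):
    s=viewer.snapshot(c); P=cloud(s); ims.append(s["color"])
    print(c,{k:v for k,v in s.items() if k not in("color","z_map")})
    for l in("vase","cradle","vase_mouth","rest_top","stop_edge","vase_heel"):
        for d in viewer.pinpoint(c,l)[:4]:
            u,v=np.round(d["at"]).astype(int); print(c,l,round(d["conf"],2),u,v,P[min(max(v,0),383),min(max(u,0),511)].round(3) )
    np.savez("s_"+c,**s)
cv2.imwrite("pics/a.png",cv2.resize(np.vstack(ims),None,fx=.78,fy=.78)[:,:,::-1])
cv2.imwrite("pics/side.png",ims[0][:,:,::-1]);cv2.imwrite("pics/top.png",ims[1][:,:,::-1])
E
```

```text
pics
{'clock': 0.0, 'q': array([-1.23221995,  0.68999051, -0.19451724,  1.56630076,  0.15729365,
        0.90246888, -0.21513086]), 'qd': array([ 0.00030708, -0.00296661, -0.00087967, -0.00020158,  0.00037361,
       -0.00069215, -0.0015626 ]), 'joint_torque': array([ 1.86569967e-03, -5.27577889e+01, -1.26641683e+00, -1.53423214e+01,
       -5.25848230e-02,  6.42004670e-03,  1.70761646e-04]), 'tool_pos': array([0.18741023, 0.5956082 , 0.23791755]), 'eef_rot': array([ 1.51775889e-01,  9.88414534e-01, -8.85068280e-04, -7.75325821e-05]), 'contact_force': array([-0.70480264,  0.38399927,  0.01667504]), 'moment': array([-0.03900524,  0.02546238,  0.03986499]), 'opening': 0.9969061787319882}
side {'fx': 427.6991071455588, 'fy': 427.6991071455588, 'cx': 257.18330157618686, 'cy': 190.52458837970954, 'origin': array([ 0.38547505, -1.0104167 ,  1.10316497]), 'attitude': array([ 0.40445527, -0.02458699, -0.06830698,  0.91167185])}
side vase 0.77 258 254 [ 0.497 -0.19   0.093]
side vase 0.72 314 261 [ 0.668 -0.211  0.054]
side vase 0.69 218 321 [ 0.359 -0.379  0.064]
side cradle 0.86 257 237 [ 0
[... 871 characters left out ...]
 -0.189  0.005]
top cradle 0.92 264 199 [ 0.523 -0.054 -0.006]
top cradle 0.37 286 203 [ 0.498 -0.128  0.091]
top vase_mouth 0.68 301 193 [ 0.537 -0.186  0.068]
top vase_mouth 0.63 219 153 [0.685 0.113 0.073]
top vase_mouth 0.62 352 245 [ 0.348 -0.37   0.053]
top vase_mouth 0.58 305 146 [ 0.699 -0.196  0.119]
top rest_top 0.71 249 194 [0.535 0.004 0.058]
top rest_top 0.57 361 182 [ 0.575 -0.403  0.08 ]
top rest_top 0.37 285 206 [ 0.489 -0.127  0.067]
top stop_edge 0.89 286 203 [ 0.498 -0.128  0.091]
top vase_heel 0.94 343 236 [ 0.379 -0.309  0.174]
top vase_heel 0.8 228 167 [0.635 0.081 0.059]
top vase_heel 0.71 284 202 [ 0.506 -0.126  0.047]
top vase_heel 0.68 292 159 [ 0.649 -0.147  0.136]
```

View pics/a.png

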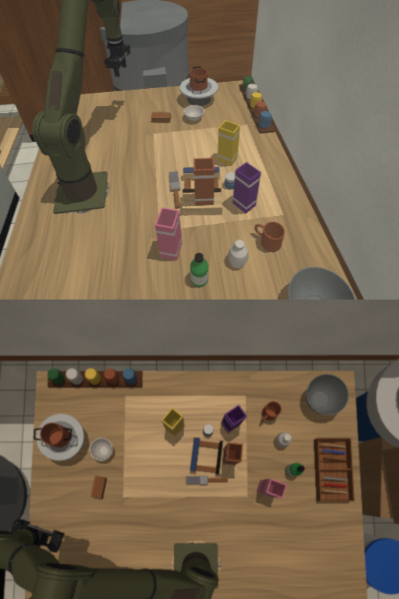

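The candidates in the top view are red-brown (300,193), pink (352,245), purple (300,158) and yellow (222,165). Only the red-brown one stands on the cradle. I'll confirm that in a crop and fit its pose.

Run:
```python
from h import *
T={k:v for k,v in np.load("s_top.npz").items()};S={k:v for k,v in np.load("s_side.npz").items()}
a=cv2.resize(T["color"][150:240,225:325],(500,450),interpolation=2)
b=cv2.resize(S["color"][190:280,215:275],(300,450),interpolation=2)
cv2.imwrite("pics/b.png",np.hstack([a,b])[:,:,::-1])
for n,s in(("top",T),("side",S)):
    P=cloud(s).reshape(-1,3); C=s["color"].reshape(-1,3).astype(int)
    box=(abs(P[:,0]-.53)<.1)&(P[:,1]>-.25)&(P[:,1]<-.08)
    q=P[box&(P[:,2]>.238)&(P[:,2]<.27)]
    print(n,"rim",len(q),q[:,2].mean(),cv2.minAreaRect(q[:,:2].astype(np.float32)))
    blue=(C[:,2]>C[:,0]+30)&(abs(P[:,0]-.5)<.12)&(P[:,1]>-.1)&(P[:,1]<.07)&(P[:,2]>.045)&(P[:,2]<.07)
    q=P[blue]; 
    if len(q)>5: print("rest",len(q),q[:,2].mean(),cv2.minAreaRect(q[:,:2].astype(np.float32)))
    blk=(C.max(1)<70)&(abs(P[:,0]-.5)<.12)&(P[:,1]>-.25)&(P[:,1]<.0)&(P[:,2]>.04)&(P[:,2]<.08)
    q=P[blk]
    if len(q)>5: print("bar",len(q),q.mean(0),cv2.minAreaRect(q[:,:2].astype(np.float32)))
for n in("jar","bowl"): pass
for l in("glaze_jar","brush"):
  for d in viewer.pinpoint("top",l)[:1]:
    u,v=np.round(d["at"]).astype(int);print(l,d,cloud(T)[v,u])
P=cloud(T)
for v in range(170,226,4): print(v,[int(1000*z) for z in P[v,236:312:4,2]])
```

```text
top rim 150 0.24561012380011504 ((0.5078377723693848, -0.16042840480804443), (0.06250971555709839, 0.07421354949474335), 83.5602035522461)
rest 181 0.05395914647963658 ((0.5217383503913879, 0.0013597123324871063), (0.01687886379659176, 0.1447131484746933), 82.71305084228516)
bar 191 [ 0.50638365 -0.1167636   0.05502693] ((0.5054327249526978, -0.09796230494976044), (0.1770184189081192, 0.15283167362213135), 82.61791229248047)
side rim 238 0.24596534356759392 ((0.5123108625411987, -0.15934836864471436), (0.06750016659498215, 0.07344087958335876), 84.9494400024414)
rest 20 0.057886756979716826 ((0.5224404335021973, -0.0018729288130998611), (0.014972827397286892, 0.14618591964244843), 83.51604461669922)
bar 76 [ 0.50290396 -0.11577689  0.05498372] ((0.5091956853866577, -0.11687954515218735), (0.01357714831829071, 0.15102288126945496), 82.6871109008789)
glaze_jar {'at': [266.8, 169.0], 'conf': 0.59} [ 0.62807617 -0.06345682  0.05496426]
brush {'at': [268.0, 232.6], 'conf': 0.88} [ 0.39268191 -0.0668153   0.0223145 ]
170 [-2, -1, 0, 0, -2, 0, 13, 61, 57, 45, -1, 0, -3, 0, 22, -1, 0, 4, -7]
[... 323 characters left out ...]
, 57, -1, 3, -6, 1, 2, 1, 21, 51, 126, 250, 126, 134, 146, 217]
194 [1, 3, 2, 55, 57, -5, -2, 1, -2, -6, 2, 51, 54, 129, 246, 51, 50, 128, 217]
198 [-2, -3, 0, 50, 55, -2, -2, -2, -6, -3, -7, 49, 44, 149, 244, 44, 56, 134, 229]
202 [0, 7, -5, 55, 47, -1, 2, -1, -6, 1, 2, 53, 46, 165, 246, 54, 44, 144, 242]
206 [-1, 4, 0, 53, 53, 0, 0, 0, 2, 0, 3, 50, 55, 176, 247, 250, 247, 244, 238]
210 [-1, 1, -4, 48, 53, 1, -2, 3, 2, 2, 5, 56, 43, 80, 100, 119, 134, 147, -2]
214 [-4, -6, 50, 53, 15, 12, 18, 8, 17, 0, -4, 58, 47, 42, 52, 45, 45, 7, 0]
218 [-4, 0, 55, 56, 22, 17, 16, 15, 15, 16, 18, 50, 46, 44, 45, 41, 51, -2, -5]
222 [2, -3, 2, 3, 4, 1530, -4, -3, 0, -4, 17, 53, 50, 47, 49, 48, 47, -5, -3]
```

View pics/b.png

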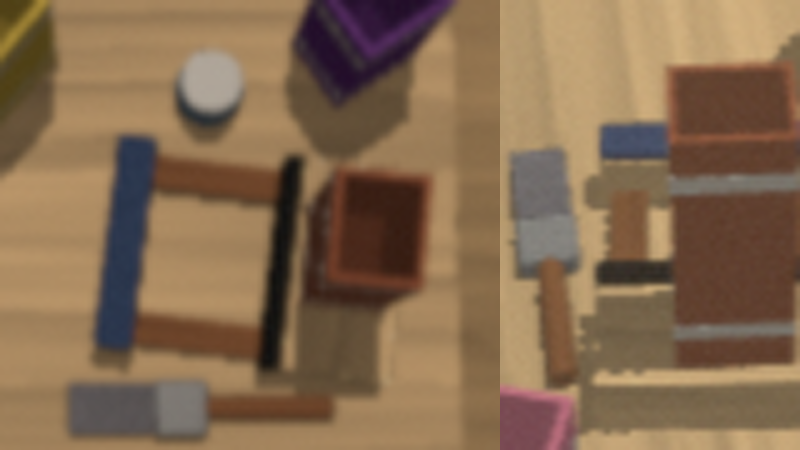

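The red-brown vase on the cradle (top view 292,198; side view 258,220) is the one meant. The cradle yaw is about -7.3°, the vase gap is about 6 mm, and the vase centre is near (0.508, -0.160). Next I'll write a planner, then test whether the tilted end pose can be reached, holding it above its final place.

```bash
cat > plan.py <<'E'
from h import *
import json
Y=np.array([.124,.9923,0]);X=np.array([.9923,-.124,0]);Z=np.array([0,0,1.]);O=np.array([.522,-.0545,0])
OPEN0=35.; D=35.
def M(th):
    hy,hz=np.interp(th,[0,30,70,90],[-76,-76,-86,-90]),np.interp(th,[0,60,90],[48,48,56])
    t=np.radians(th); return np.array([hy+200*np.sin(t)-31*np.cos(t),hz+200*np.cos(t)+31*np.sin(t)])
def pose(th,ph=None,dy=0,dz=0,D=D):
    ph=th*2/3 if ph is None else ph
    t,p=np.radians([th,ph]); m=M(th)
    c=m-D/2*np.array([np.sin(t),np.cos(t)])-D/2*np.array([np.sin(p),np.cos(p)])+[dy,dz]
    z=-(np.sin(p)*Y+np.cos(p)*Z); x=-X
    return O+Y*c[0]/1e3+Z*c[1]/1e3, np.stack([x,np.cross(z,x),z],1)
def rows(targets,g):
    s=r.get_state(); R0=rot(s["eef_rot"]); p0=np.array(s["tool_pos"])
    for (p,Rt),gg in zip(targets,g):
        d=R0.T@(p-p0)/.15; w=R.from_matrix(R0.T@Rt).as_rotvec()/np.pi
        print(json.dumps({"delta_rot":[float(round(v,3)) for v in w],"travel":[float(round(v,3)) for v in d],"gripper":float(round(gg,2))}))
def err(target):
    s=r.get_state(); p,Rt=target
    print("t",round(s["clock"],2),"pos",np.array(s["tool_pos"]).round(4),"err mm",(1e3*(s["tool_pos"]-p)).round(1),"rot err deg",np.degrees(R.from_matrix(rot(s["eef_rot"]).T@Rt).as_rotvec()).round(1),"F",np.array(s["contact_force"]).round(2),"M",np.array(s["moment"]).round(2),"o",round(s["opening"],3))
def gfor(th): # opening that leaves ~3.5 mm slack
    a=np.radians(th/3); W=(48.5-D*np.sin(a))/np.cos(a); return max(-1,2*max(0,(W-OPEN0)/88)-1)
E
python3 - <<'E'
from plan import *
e=pose(90,60,dz=150)
rows([e],[-.9]); print(e[0])
T={k:v for k,v in np.load("s_top.npz").items()};P=cloud(T).reshape(-1,3);C=T["color"].reshape(-1,3).astype(int)
y=(C[:,0]>C[:,2]*2)&(C[:,1]>C[:,2]*1.7)&(P[:,0]>.5)&(P[:,0]<.8)&(abs(P[:,1]-.1)<.1)&(P[:,2]>.05)
print("yellow",P[y].min(0),P[y].max(0))
k=(P[:,1]>.2)&(P[:,0]>.3)&(P[:,2]>.12); print("tall left",k.sum(),P[k].min(0) if k.any() else"",P[k].max(0) if k.any() else"")
for th in(0,20,40,60,75,90): print(th,pose(th)[0].round(3),gfor(th))
E
```

```text
{"delta_rot": [0.332, -0.03, -0.052], "travel": [-3.336, -2.962, 0.07], "gripper": -0.9}
[0.53159072 0.022249   0.22825   ]
yellow [0.61167584 0.05362926 0.05043946] [0.70519491 0.14467118 0.20493178]
tall left 627 [0.5490478  0.54356205 0.12003425] [0.64738302 0.70977828 0.18192613]
0 [ 0.509 -0.161  0.213] -0.6931818181818181
20 [ 0.516 -0.101  0.213] -0.7786532075231913
40 [ 0.523 -0.047  0.192] -0.851173030369657
60 [ 0.528 -0.007  0.153] -0.9119621871417124
75 [0.53  0.013 0.118] -0.9501577037669114
90 [0.532 0.022 0.078] -0.9819155297782545
```

>>> {"method": "play_rows", "body": {"commands": [{"delta_rot": [0,0,-0.026],"travel": [-0.4,-0.36,-0.1],"gripper": -0.7},{"delta_rot": [0,0,-0.052],"travel": [-0.7,-0.62,-0.2],"gripper": -0.7},{"delta_rot": [0,0,-0.052],"travel": [-1,-0.89,-0.3],"gripper": -0.7},{"delta_rot": [0,0,-0.052],"travel": [-1,-0.89,-0.3],"gripper": -0.7}]}}

```text
clock: 1.3
tool_pos: [0.2935, 0.4203, 0.2846]
eef_rot: [0.074, 0.997, -0.001, 0.001]
contact_force: [-0.4, 1.0, -0.2]
opening: 0.571
```

>>> {"method": "play_rows", "body": {"commands": [{"delta_rot": [0,0,0],"travel": [-1,-0.89,0],"gripper": -0.7},{"delta_rot": [0,0,0],"travel": [-1,-0.89,0],"gripper": -0.7},{"delta_rot": [0,0,0],"travel": [-1,-0.89,0],"gripper": -0.7},{"delta_rot": [0,0,0],"travel": [-1,-0.89,0],"gripper": -0.7}]}}

```text
clock: 1.8
tool_pos: [0.423, 0.2671, 0.2835]
eef_rot: [0.074, 0.997, -0.001, 0.001]
contact_force: [-0.7, 0.8, 0.9]
opening: 0.154
```

Run:
```python
from plan import *
e=pose(90,60,dz=150)
rows([e],[-.7]); err(e)
```

```text
{"delta_rot": [0.333, -0.004, -0.007], "travel": [-0.957, -1.507, 0.372], "gripper": -0.7}
t 1.8 pos [0.423  0.2671 0.2835] err mm [-108.6  244.8   55.3] rot err deg [59.9 -0.7 -1.3] F [-0.65  0.83  0.88] M [ 0.08  0.03 -0.02] o 0.154
```

>>> {"method": "play_rows", "body": {"commands": [{"delta_rot": [0.05,0,0],"travel": [-0.25,-0.25,0],"gripper": -0.7},{"delta_rot": [0.11,0,0],"travel": [-0.5,-0.5,0.1],"gripper": -0.7},{"delta_rot": [0.16,0,0],"travel": [-0.75,-0.75,0.1],"gripper": -0.7},{"delta_rot": [0.22,0,-0.007],"travel": [-0.96,-1,0.1],"gripper": -0.7},{"delta_rot": [0.28,0,-0.007],"travel": [-0.96,-1,0.1],"gripper": -0.7},{"delta_rot": [0.333,-0.004,-0.007],"travel": [-0.96,-1,0.1],"gripper": -0.7},{"delta_rot": [0.333,-0.004,-0.007],"travel": [-0.96,-1,0.1],"gripper": -0.7},{"delta_rot": [0.333,-0.004,-0.007],"travel": [-0.96,-1,0.1],"gripper": -0.7}]}}

```text
clock: 2.8
tool_pos: [0.5419, 0.102, 0.2692]
eef_rot: [0.051, 0.865, -0.497, -0.029]
contact_force: [-1.3, -0.4, 0.0]
opening: 0.154
```

Run:
```python
from plan import *
e=pose(90,60,dz=150)
rows([e],[-.7]); err(e); print(r.get_state()["q"].round(2))
```

```text
{"delta_rot": [0.001, 0.002, 0.001], "travel": [0.007, -0.034, 0.601], "gripper": -0.7}
t 2.8 pos [0.5419 0.102  0.2692] err mm [10.4 79.7 41. ] rot err deg [0.2 0.4 0.2] F [-1.3  -0.42  0.01] M [ 0.75 -0.1  -0.01] o 0.154
[-0.69  0.93  0.07  1.46  0.64  1.59  0.55]
```

>>> {"method": "play_rows", "body": {"commands": [{"delta_rot": [0,0,0],"travel": [0,0.2,0.4],"gripper": -0.7},{"delta_rot": [0,0,0],"travel": [0,0.4,0.55],"gripper": -0.7},{"delta_rot": [0,0,0],"travel": [0,0.64,0.95],"gripper": -0.7},{"delta_rot": [0,0,0],"travel": [0,0.64,0.95],"gripper": -0.7},{"delta_rot": [0,0,0],"travel": [0,0.64,0.95],"gripper": -0.7}]}}

```text
clock: 3.42
tool_pos: [0.5339, 0.0271, 0.116]
eef_rot: [0.052, 0.865, -0.498, -0.029]
contact_force: [-0.5, 1.0, 0.4]
opening: 0.15
```

Run:
```python
from plan import *
e=pose(90,60,dz=30)
err(e); print(r.get_state()["q"].round(2))
rows([pose(60,40,dz=150),pose(0,0,dz=95)],[-.8,-.8])
```

```text
t 3.42 pos [0.5339 0.0271 0.116 ] err mm [2.3 4.8 7.8] rot err deg [0.2 0.4 0. ] F [-0.53  0.98  0.42] M [ 0.8  -0.1  -0.04] o 0.15
[-0.61  1.12  0.08  1.62  0.71  1.28  0.37]
{"delta_rot": [-0.11, 0.002, 0.001], "travel": [0.009, -1.192, -0.426], "gripper": -0.8}
{"delta_rot": [-0.332, 0.002, 0.001], "travel": [0.015, -1.741, 0.448], "gripper": -0.8}
```

The end pose can be reached. Now I'll rise and go above the mouth.

>>> {"method": "play_rows", "body": {"commands": [{"delta_rot": [0,0,0],"travel": [0,-0.2,-0.35],"gripper": -0.8},{"delta_rot": [-0.05,0,0],"travel": [0,-0.5,-0.6],"gripper": -0.8},{"delta_rot": [-0.11,0,0],"travel": [0,-0.8,-0.75],"gripper": -0.8},{"delta_rot": [-0.16,0,0],"travel": [0,-1,-0.85],"gripper": -0.8},{"delta_rot": [-0.22,0,0],"travel": [0,-1,-0.85],"gripper": -0.8},{"delta_rot": [-0.27,0.002,0.001],"travel": [0.01,-1,-0.85],"gripper": -0.8},{"delta_rot": [-0.332,0.002,0.001],"travel": [0.01,-1,-0.85],"gripper": -0.8},{"delta_rot": [-0.332,0.002,0.001],"travel": [0.01,-1,-0.85],"gripper": -0.8}]}}

```text
clock: 4.42
tool_pos: [0.5363, 0.0569, 0.3115]
eef_rot: [0.066, 0.998, -0.002, 0.001]
contact_force: [0.9, -0.1, -0.2]
opening: 0.101
```

Run:
```python
from plan import *
err(pose(0,dz=95)); rows([pose(0,0,dz=95)],[-.8])
```

```text
t 4.42 pos [0.5363 0.0569 0.3115] err mm [ 27.6 217.6   3.5] rot err deg [-0.2  0.1 -0.4] F [ 0.9  -0.15 -0.19] M [ 0.01 -0.07 -0.03] o 0.101
{"delta_rot": [-0.001, 0.001, -0.002], "travel": [-0.008, -1.462, 0.03], "gripper": -0.8}
```

>>> {"method": "play_rows", "body": {"commands": [{"delta_rot": [0,0,0],"travel": [0,-0.4,0],"gripper": -0.8},{"delta_rot": [0,0,0],"travel": [0,-0.73,0],"gripper": -0.8},{"delta_rot": [0,0,0],"travel": [0,-0.73,0],"gripper": -0.8}]}}

```text
clock: 4.8
tool_pos: [0.522, -0.0497, 0.3099]
eef_rot: [0.064, 0.998, -0.004, -0.001]
contact_force: [0.8, 0.4, 0.5]
opening: 0.099
```

>>> {"method": "play_rows", "body": {"commands": [{"delta_rot": [0,0,0],"travel": [0,-0.4,0],"gripper": -0.8},{"delta_rot": [-0.001,0.001,-0.002],"travel": [-0.008,-0.732,0.03],"gripper": -0.8},{"delta_rot": [-0.001,0.001,-0.002],"travel": [-0.008,-0.732,0.03],"gripper": -0.8},{"delta_rot": [-0.001,0.001,-0.002],"travel": [-0.008,-0.732,0.03],"gripper": -0.8}]}}

```text
clock: 5.3
tool_pos: [0.511, -0.1528, 0.3051]
eef_rot: [0.056, 0.998, 0.001, -0.003]
contact_force: [0.3, 0.1, 0.5]
opening: 0.103
```

Run:
```python
from plan import *
err(pose(0,dz=95)); rows([pose(0,0,dz=45),pose(0,0)],[-.8]*2)
s=viewer.snapshot("wrist"); save(s,"w1.png")
P=cloud(s).reshape(-1,3)
q=P[(abs(P[:,0]-.508)<.07)&(abs(P[:,1]+.16)<.07)&(abs(P[:,2]-.247)<.008)]
print(len(q),cv2.minAreaRect(q[:,:2].astype(np.float32)) if len(q)>5 else"")
for d in viewer.pinpoint("wrist","vase_mouth"): print(d)
print(proj(s,[.508,-.1604,.248]))
```

```text
t 5.3 pos [ 0.511  -0.1528  0.3051] err mm [ 2.2  7.9 -2.9] rot err deg [ 0.  -0.3  0.7] F [0.25 0.07 0.46] M [0.01 0.02 0.01] o 0.103
{"delta_rot": [0.0, -0.002, 0.004], "travel": [0.007, -0.054, 0.314], "gripper": -0.8}
{"delta_rot": [0.0, -0.002, 0.004], "travel": [0.006, -0.054, 0.614], "gripper": -0.8}
2724 ((0.5106740593910217, -0.1577574461698532), (0.06219138205051422, 0.07474137097597122), 84.19651794433594)
{'at': [243.3, 205.6], 'conf': 0.86}
{'at': [251.9, 363.8], 'conf': 0.75}
(np.float64(240.3783678474425), np.float64(201.88821123551526))
```

View pics/w1.png

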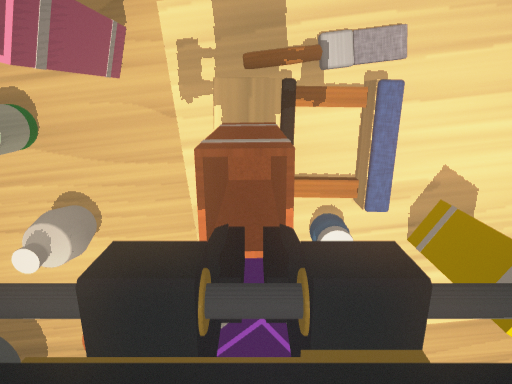

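The wrist view shows the fingers over the mouth (about 243,205). Its rim fit is centred at (0.5107, -0.1578) and the top view gave (0.508, -0.160), so I'll use the mean. First I'll settle just above the rim.

>>> {"method": "play_rows", "body": {"commands": [{"delta_rot": [0,0,0],"travel": [0,0,0.1],"gripper": -0.92},{"delta_rot": [0,0,0],"travel": [0,0,0.2],"gripper": -0.92},{"delta_rot": [0,0,0],"travel": [0,0,0.27],"gripper": -0.92},{"delta_rot": [0,0,0],"travel": [0,0,0.27],"gripper": -0.92},{"delta_rot": [0,0,0],"travel": [0,0,0.27],"gripper": -0.92}]}}

```text
clock: 6.02
tool_pos: [0.51, -0.1552, 0.2641]
eef_rot: [0.058, 0.998, 0.0, -0.003]
contact_force: [-0.3, -0.5, -0.1]
opening: 0.037
```

Run:
```python
from plan import *
err(pose(0,dy=1.5,dz=50)); rows([pose(0,0,dy=1.5,dz=20),pose(0,0,dy=1.5)],[-.92]*2)
s=viewer.snapshot("wrist"); P=cloud(s).reshape(-1,3)
q=P[(abs(P[:,0]-.508)<.07)&(abs(P[:,1]+.16)<.07)&(abs(P[:,2]-.247)<.006)]
print(len(q),cv2.minAreaRect(q[:,:2].astype(np.float32)))
S=viewer.snapshot("side"); save(S,"s2.png"); 
cv2.imwrite("pics/s2.png",np.hstack([cv2.resize(S["color"][150:270,200:300],(400,480)),cv2.resize(s["color"][120:300,170:330],(400,480))])[:,:,::-1])
```

```text
t 6.03 pos [ 0.51   -0.1552  0.2641] err mm [1.1 4.  1.1] rot err deg [ 0.  -0.3  0.5] F [-0.28 -0.52 -0.06] M [ 0.03  0.03 -0.03] o 0.037
{"delta_rot": [0.0, -0.002, 0.003], "travel": [0.003, -0.027, 0.207], "gripper": -0.92}
{"delta_rot": [0.0, -0.002, 0.003], "travel": [0.002, -0.027, 0.341], "gripper": -0.92}
3194 ((0.5081629753112793, -0.15751829743385315), (0.06232767924666405, 0.06989365071058273), 84.15792846679688)
```

View pics/s2.png

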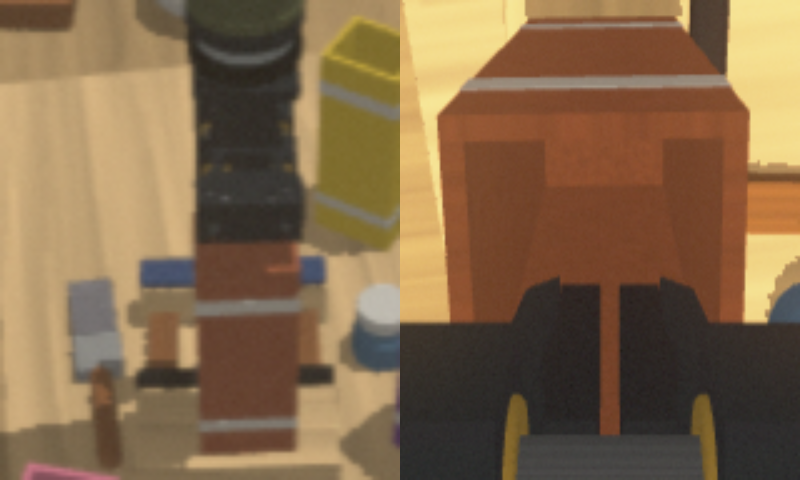

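>>> {"method": "play_rows", "body": {"commands": [{"delta_rot": [0,0,0.003],"travel": [0,-0.015,0.06],"gripper": -0.92},{"delta_rot": [0,0,0.003],"travel": [0,-0.015,0.12],"gripper": -0.92},{"delta_rot": [0,0,0.003],"travel": [0,-0.015,0.18],"gripper": -0.92},{"delta_rot": [0,0,0.003],"travel": [0,-0.015,0.24],"gripper": -0.92},{"delta_rot": [0,0,0.003],"travel": [0,-0.015,0.3],"gripper": -0.92},{"delta_rot": [0,0,0.003],"travel": [0,-0.015,0.34],"gripper": -0.92},{"delta_rot": [0,0,0.003],"travel": [0,-0.015,0.34],"gripper": -0.92}]}}

```text
clock: 7.0
tool_pos: [0.5087, -0.1577, 0.2121]
eef_rot: [0.063, 0.998, 0.0, -0.004]
contact_force: [-0.3, 0.5, 0.2]
opening: 0.039
```

Run:
```python
from plan import *
err(pose(0,dy=3))
```

```text
t 7.0 pos [ 0.5087 -0.1577  0.2121] err mm [-0.4  0.  -0.9] rot err deg [ 0.  -0.5 -0.1] F [-0.29  0.5   0.2 ] M [ 0.07  0.01 -0.03] o 0.039
```

```bash
sed -i 's/\[0,30,70,90\],\[-76,-76,-86,-90\]/[0,30,70,90],[-73,-75,-86,-88]/' plan.py
python3 - <<'E'
from plan import *
th=np.arange(1,13); rows([pose(t) for t in th],[min(gfor(t),-.74) for t in th])
E
```

```text
{"delta_rot": [0.004, -0.003, -0.0], "travel": [-0.003, 0.02, -0.009], "gripper": -0.74}
{"delta_rot": [0.007, -0.003, -0.0], "travel": [-0.003, 0.039, -0.012], "gripper": -0.74}
{"delta_rot": [0.011, -0.003, -0.0], "travel": [-0.003, 0.059, -0.015], "gripper": -0.74}
{"delta_rot": [0.015, -0.003, -0.0], "travel": [-0.003, 0.079, -0.017], "gripper": -0.74}
{"delta_rot": [0.019, -0.003, -0.0], "travel": [-0.003, 0.098, -0.019], "gripper": -0.74}
{"delta_rot": [0.022, -0.003, -0.0], "travel": [-0.003, 0.118, -0.021], "gripper": -0.74}
{"delta_rot": [0.026, -0.003, -0.0], "travel": [-0.003, 0.138, -0.022], "gripper": -0.74}
{"delta_rot": [0.03, -0.003, -0.0], "travel": [-0.002, 0.157, -0.023], "gripper": -0.74}
{"delta_rot": [0.033, -0.003, -0.0], "travel": [-0.002, 0.177, -0.024], "gripper": -0.74}
{"delta_rot": [0.037, -0.003, -0.0], "travel": [-0.002, 0.197, -0.024], "gripper": -0.74}
{"delta_rot": [0.041, -0.003, -0.0], "travel": [-0.002, 0.217, -0.024], "gripper": -0.74}
{"delta_rot": [0.044, -0.003, -0.0], "travel": [-0.002, 0.236, -0.023], "gripper": -0.75}
```

First I'll open the fingers a little inside the mouth and check, then start tipping.

>>> {"method": "play_rows", "body": {"commands": [{"delta_rot": [0,0,0],"travel": [0,0,0],"gripper": -0.8},{"delta_rot": [0,0,0],"travel": [0,0,0],"gripper": -0.74},{"delta_rot": [0,0,0],"travel": [0,0,0],"gripper": -0.74}], "force": 3}}

```text
clock: 7.38
tool_pos: [0.5091, -0.1578, 0.2128]
eef_rot: [0.063, 0.998, 0.0, -0.003]
contact_force: [-0.1, -0.0, 0.2]
opening: 0.128
```

>>> {"method": "play_rows", "body": {"commands": [{"delta_rot": [0.007,-0.003,0],"travel": [0,0.039,-0.012],"gripper": -0.74},{"delta_rot": [0.011,-0.003,0],"travel": [0,0.059,-0.015],"gripper": -0.74},{"delta_rot": [0.015,-0.003,0],"travel": [0,0.079,-0.017],"gripper": -0.74},{"delta_rot": [0.019,-0.003,0],"travel": [0,0.098,-0.019],"gripper": -0.74},{"delta_rot": [0.022,-0.003,0],"travel": [0,0.118,-0.021],"gripper": -0.74},{"delta_rot": [0.026,-0.003,0],"travel": [0,0.138,-0.022],"gripper": -0.74},{"delta_rot": [0.03,-0.003,0],"travel": [0,0.157,-0.023],"gripper": -0.74}]}}

```text
clock: 8.25
tool_pos: [0.5119, -0.1342, 0.216]
eef_rot: [0.063, 0.997, -0.048, -0.002]
contact_force: [0.5, -0.2, -0.7]
opening: 0.129
```

```bash
cat >> plan.py <<'E'
def look(n):
    s=viewer.snapshot("side"); t=viewer.snapshot("top"); P=cloud(s).reshape(-1,3);C=s["color"].reshape(-1,3).astype(int)
    # back (-y) face: reddish points in the vase region; fit plane
    m=(abs(P[:,0]-.51)<.05)&(P[:,1]>-.25)&(P[:,1]<.15)&(P[:,2]>.07)&(C[:,0]>C[:,2]*1.6)&(C[:,0]>C[:,1]*1.5)
    c=np.stack([(P[m]-O)@Y,P[m,2]],1)*1e3
    # robust line y=a+b z
    keep=np.ones(len(c),bool)
    for _ in range(6):
        mu=c[keep].mean(0);u,S,V=np.linalg.svd(c[keep]-mu,full_matrices=0);d=V[0]*np.sign(V[0][1]);nn=V[1];e=abs((c-mu)@nn);keep=e<max(4,1.5*np.median(e[keep]))
    q=(c[keep]-mu)@d
    print("n",len(c),keep.sum(),"tilt",np.degrees(np.arctan2(d[0],d[1])).round(1),"line from",(mu+q.min()*d).round(0),"to",(mu+q.max()*d).round(0))
    cv2.imwrite("pics/"+n,np.hstack([cv2.resize(s["color"][150:270,200:300],(400,480)),cv2.resize(t["color"][150:246,220:300],(400,480))])[:,:,::-1])
E
python3 - <<'E'
from plan import *
err(pose(8)); look("l1.png")
E
```

```text
t 8.25 pos [ 0.5119 -0.1342  0.216 ] err mm [-0.1  0.1  0.4] rot err deg [-0.1  0.1 -0.1] F [ 0.46 -0.22 -0.69] M [ 0.03  0.05 -0.01] o 0.129
n 722 692 tilt 6.7 line from [-134.   71.] to [-114.  242.]
```

View pics/l1.png

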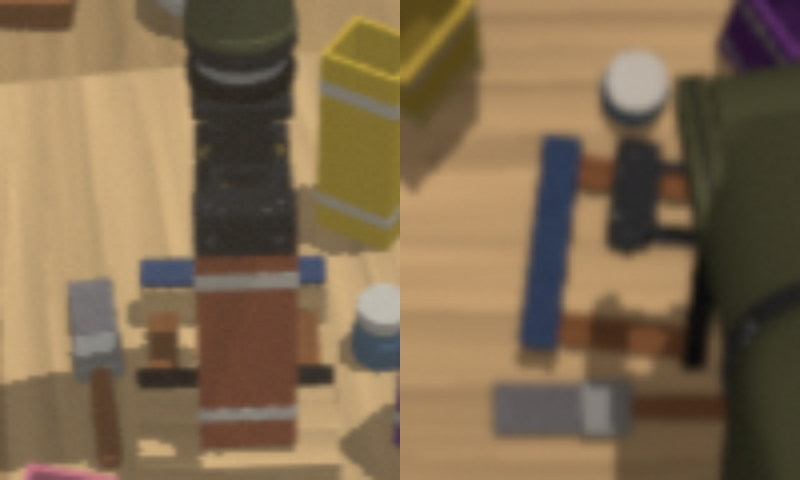

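The side view shows the vase tilting cleanly: 6.7° measured against 8° planned, with the heel at the bar. I'll continue through the balance point.

Run:
```python
from plan import *
th=np.arange(9.5,26.1,1.5); rows([pose(t) for t in th],[min(gfor(t),-.74) for t in th])
```

```text
{"delta_rot": [0.005, 0.001, 0.0], "travel": [0.0, 0.024, 0.0], "gripper": -0.74}
{"delta_rot": [0.011, 0.001, 0.0], "travel": [0.0, 0.053, -0.003], "gripper": -0.74}
{"delta_rot": [0.016, 0.001, -0.0], "travel": [0.0, 0.083, -0.004], "gripper": -0.75}
{"delta_rot": [0.022, 0.001, -0.0], "travel": [0.0, 0.112, -0.006], "gripper": -0.75}
{"delta_rot": [0.027, 0.001, -0.0], "travel": [0.0, 0.142, -0.006], "gripper": -0.76}
{"delta_rot": [0.033, 0.001, -0.0], "travel": [0.0, 0.172, -0.005], "gripper": -0.77}
{"delta_rot": [0.039, 0.001, -0.0], "travel": [0.0, 0.201, -0.004], "gripper": -0.77}
{"delta_rot": [0.044, 0.001, -0.0], "travel": [0.0, 0.231, -0.002], "gripper": -0.78}
{"delta_rot": [0.05, 0.001, -0.0], "travel": [0.0, 0.26, 0.001], "gripper": -0.78}
{"delta_rot": [0.055, 0.001, -0.0], "travel": [0.0, 0.289, 0.005], "gripper": -0.79}
{"delta_rot": [0.061, 0.001, -0.0], "travel": [0.0, 0.319, 0.01], "gripper": -0.8}
{"delta_rot": [0.066, 0.001, -0.0], "travel": [0.0, 0.348, 0.015], "gripper": -0.8}
```

>>> {"method": "play_rows", "body": {"commands": [{"delta_rot": [0.005,0,0],"travel": [0,0.024,0],"gripper": -0.74},{"delta_rot": [0.011,0,0],"travel": [0,0.053,-0.003],"gripper": -0.74},{"delta_rot": [0.016,0,0],"travel": [0,0.083,-0.004],"gripper": -0.75},{"delta_rot": [0.019,0,0],"travel": [0,0.097,-0.005],"gripper": -0.75},{"delta_rot": [0.022,0,0],"travel": [0,0.112,-0.006],"gripper": -0.75},{"delta_rot": [0.025,0,0],"travel": [0,0.127,-0.006],"gripper": -0.75},{"delta_rot": [0.027,0,0],"travel": [0,0.142,-0.006],"gripper": -0.76},{"delta_rot": [0.03,0,0],"travel": [0,0.157,-0.006],"gripper": -0.76},{"delta_rot": [0.033,0,0],"travel": [0,0.172,-0.005],"gripper": -0.76},{"delta_rot": [0.036,0,0],"travel": [0,0.186,-0.005],"gripper": -0.76},{"delta_rot": [0.039,0,0],"travel": [0,0.201,-0.004],"gripper": -0.77},{"delta_rot": [0.042,0,0],"travel": [0,0.216,-0.003],"gripper": -0.77}]}}

```text
clock: 9.85
tool_pos: [0.516, -0.1022, 0.2134]
eef_rot: [0.062, 0.992, -0.113, -0.006]
contact_force: [-0.0, -0.3, 0.0]
opening: 0.116
```

Run:
```python
from plan import *
err(pose(19)); look("l2.png"); err(pose(19))
th=np.arange(20,32); rows([pose(t) for t in th],[min(gfor(t),-.74) for t in th])
```

```text
t 9.85 pos [ 0.516  -0.1022  0.2134] err mm [-0.  -0.  -0.2] rot err deg [-0.3  0.1 -0.1] F [-0.   -0.31  0.01] M [ 0.21 -0.01  0.01] o 0.116
n 988 911 tilt 16.8 line from [-132.   70.] to [-76. 256.]
t 9.95 pos [ 0.5161 -0.1016  0.2133] err mm [ 0.1  0.5 -0.2] rot err deg [-0.3  0.1 -0. ] F [-0.26  0.29 -0.91] M [0.22 0.   0.02] o 0.112
{"delta_rot": [0.002, 0.001, -0.0], "travel": [0.0, 0.016, -0.002], "gripper": -0.78}
{"delta_rot": [0.006, 0.001, -0.0], "travel": [0.0, 0.036, -0.002], "gripper": -0.78}
{"delta_rot": [0.01, 0.001, -0.0], "travel": [0.0, 0.055, -0.003], "gripper": -0.79}
{"delta_rot": [0.013, 0.001, -0.0], "travel": [0.0, 0.075, -0.003], "gripper": -0.79}
{"delta_rot": [0.017, 0.001, -0.0], "travel": [0.0, 0.095, -0.002], "gripper": -0.79}
{"delta_rot": [0.021, 0.001, -0.0], "travel": [0.0, 0.115, -0.002], "gripper": -0.8}
{"delta_rot": [0.024, 0.001, -0.0], "travel": [0.0, 0.134, -0.001], "gripper": -0.8}
{"delta_rot": [0.028, 0.001, -0.0], "travel": [0.0, 0.154, 0.001], "gripper": -0.81}
{"delta_rot": [0.032, 0.001, -0.0], "travel": [0.0, 0.174, 0.003], "gripper": -0.81}
{"delta_rot": [0.035, 0.001, -0.0], "travel": [0.0, 0.193, 0.005], "gripper": -0.81}
{"delta_rot": [0.039, 0.001, -0.0], "travel": [0.0, 0.213, 0.007], "gripper": -0.82}
{"delta_rot": [0.043, 0.001, -0.0], "travel": [0.0, 0.231, 0.011], "gripper": -0.82}
```

>>> {"method": "play_rows", "body": {"commands": [{"delta_rot": [0.002,0,0],"travel": [0,0.016,-0.002],"gripper": -0.77},{"delta_rot": [0.004,0,0],"travel": [0,0.026,-0.002],"gripper": -0.77},{"delta_rot": [0.006,0,0],"travel": [0,0.036,-0.002],"gripper": -0.77},{"delta_rot": [0.008,0,0],"travel": [0,0.045,-0.002],"gripper": -0.77},{"delta_rot": [0.01,0,0],"travel": [0,0.055,-0.003],"gripper": -0.77},{"delta_rot": [0.012,0,0],"travel": [0,0.065,-0.003],"gripper": -0.77},{"delta_rot": [0.013,0,0],"travel": [0,0.075,-0.003],"gripper": -0.77},{"delta_rot": [0.017,0,0],"travel": [0,0.095,-0.002],"gripper": -0.78},{"delta_rot": [0.021,0,0],"travel": [0,0.115,-0.002],"gripper": -0.79},{"delta_rot": [0.024,0,0],"travel": [0,0.134,-0.001],"gripper": -0.79},{"delta_rot": [0.028,0,0],"travel": [0,0.154,0.001],"gripper": -0.8},{"delta_rot": [0.032,0,0],"travel": [0,0.174,0.003],"gripper": -0.8}]}}

```text
clock: 11.45
tool_pos: [0.5192, -0.077, 0.2071]
eef_rot: [0.062, 0.985, -0.163, -0.009]
contact_force: [-0.2, -1.1, -1.0]
opening: 0.097
```

Run:
```python
from plan import *
err(pose(28)); look("l3.png"); err(pose(28))
th=np.arange(29,41); rows([pose(t) for t in th],[min(gfor(t),-.74) for t in th])
```

```text
t 11.45 pos [ 0.5192 -0.077   0.2071] err mm [-0.  -0.5 -0. ] rot err deg [-0.1  0.1 -0.1] F [-0.15 -1.1  -1.01] M [ 0.39 -0.03 -0.01] o 0.097
n 1127 1014 tilt 28.2 line from [-129.   77.] to [-36. 252.]
t 11.55 pos [ 0.5193 -0.0762  0.2069] err mm [ 0.1  0.3 -0.3] rot err deg [-0.   0.1 -0. ] F [ 0.32  0.74 -0.47] M [ 0.45 -0.02 -0.  ] o 0.097
{"delta_rot": [0.003, 0.001, -0.0], "travel": [0.0, 0.017, -0.001], "gripper": -0.81}
{"delta_rot": [0.007, 0.001, -0.0], "travel": [0.0, 0.037, -0.0], "gripper": -0.82}
{"delta_rot": [0.011, 0.001, -0.0], "travel": [0.0, 0.056, 0.001], "gripper": -0.82}
{"delta_rot": [0.015, 0.001, -0.0], "travel": [0.0, 0.074, 0.003], "gripper": -0.82}
{"delta_rot": [0.018, 0.001, -0.0], "travel": [0.0, 0.092, 0.005], "gripper": -0.83}
{"delta_rot": [0.022, 0.001, -0.0], "travel": [0.0, 0.111, 0.007], "gripper": -0.83}
{"delta_rot": [0.026, 0.001, -0.0], "travel": [0.0, 0.129, 0.01], "gripper": -0.83}
{"delta_rot": [0.029, 0.001, -0.0], "travel": [0.0, 0.147, 0.013], "gripper": -0.84}
{"delta_rot": [0.033, 0.001, -0.0], "travel": [0.0, 0.166, 0.017], "gripper": -0.84}
{"delta_rot": [0.037, 0.001, -0.0], "travel": [0.0, 0.184, 0.021], "gripper": -0.84}
{"delta_rot": [0.04, 0.001, -0.0], "travel": [0.0, 0.202, 0.025], "gripper": -0.85}
{"delta_rot": [0.044, 0.001, -0.0], "travel": [0.0, 0.22, 0.029], "gripper": -0.85}
```

View pics/l3.png

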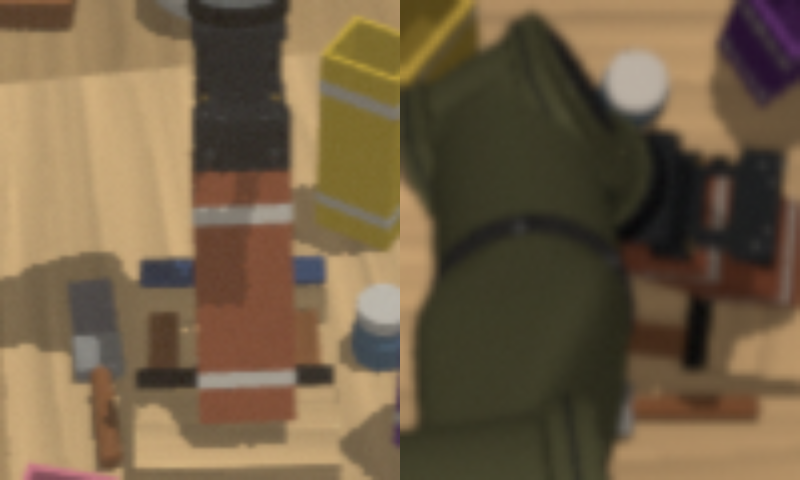

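The vase has passed balance under control: 28° measured against 28° planned, with the fingers still inside the mouth. I'll keep going.

>>> {"method": "play_rows", "body": {"commands": [{"delta_rot": [0.003,0,0],"travel": [0,0.017,-0.001],"gripper": -0.81},{"delta_rot": [0.007,0,0],"travel": [0,0.037,0],"gripper": -0.82},{"delta_rot": [0.011,0,0],"travel": [0,0.056,0.001],"gripper": -0.82},{"delta_rot": [0.015,0,0],"travel": [0,0.074,0.003],"gripper": -0.82},{"delta_rot": [0.018,0,0],"travel": [0,0.092,0.005],"gripper": -0.83},{"delta_rot": [0.022,0,0],"travel": [0,0.111,0.007],"gripper": -0.83},{"delta_rot": [0.026,0,0],"travel": [0,0.129,0.01],"gripper": -0.83},{"delta_rot": [0.029,0,0],"travel": [0,0.147,0.013],"gripper": -0.84},{"delta_rot": [0.033,0,0],"travel": [0,0.166,0.017],"gripper": -0.84},{"delta_rot": [0.037,0,0],"travel": [0,0.184,0.021],"gripper": -0.84},{"delta_rot": [0.04,0,0],"travel": [0,0.202,0.025],"gripper": -0.85},{"delta_rot": [0.044,0,0],"travel": [0,0.22,0.029],"gripper": -0.85}]}}

```text
clock: 13.05
tool_pos: [0.523, -0.0475, 0.1924]
eef_rot: [0.061, 0.971, -0.23, -0.013]
contact_force: [1.0, 0.5, 0.3]
opening: 0.076
```

Run:
```python
from plan import *
err(pose(40)); look("l4.png"); err(pose(40))
th=np.arange(41,53); rows([pose(t) for t in th],[min(gfor(t),-.74) for t in th])
```

```text
t 13.05 pos [ 0.523  -0.0475  0.1924] err mm [ 0.  -0.9  0.3] rot err deg [-0.   0.1 -0.1] F [0.98 0.47 0.3 ] M [ 0.5  -0.11  0.  ] o 0.076
n 1185 1035 tilt 39.1 line from [-122.   89.] to [  3. 243.]
t 13.15 pos [ 0.5231 -0.0467  0.1921] err mm [ 0.1 -0.1 -0. ] rot err deg [ 0.   0.1 -0. ] F [0.4  0.02 0.09] M [ 0.59 -0.05  0.03] o 0.077
{"delta_rot": [0.004, 0.001, -0.0], "travel": [0.001, 0.019, 0.002], "gripper": -0.85}
{"delta_rot": [0.008, 0.001, -0.0], "travel": [0.001, 0.038, 0.005], "gripper": -0.86}
{"delta_rot": [0.011, 0.001, -0.0], "travel": [0.001, 0.056, 0.008], "gripper": -0.86}
{"delta_rot": [0.015, 0.001, -0.0], "travel": [0.001, 0.074, 0.011], "gripper": -0.86}
{"delta_rot": [0.019, 0.001, -0.0], "travel": [0.001, 0.093, 0.015], "gripper": -0.87}
{"delta_rot": [0.022, 0.001, -0.0], "travel": [0.001, 0.111, 0.019], "gripper": -0.87}
{"delta_rot": [0.026, 0.001, -0.0], "travel": [0.001, 0.129, 0.024], "gripper": -0.87}
{"delta_rot": [0.03, 0.001, -0.0], "travel": [0.001, 0.147, 0.029], "gripper": -0.88}
{"delta_rot": [0.034, 0.001, -0.0], "travel": [0.001, 0.165, 0.034], "gripper": -0.88}
{"delta_rot": [0.037, 0.001, -0.0], "travel": [0.001, 0.183, 0.04], "gripper": -0.88}
{"delta_rot": [0.041, 0.001, -0.0], "travel": [0.001, 0.201, 0.046], "gripper": -0.89}
{"delta_rot": [0.045, 0.001, -0.0], "travel": [0.001, 0.219, 0.052], "gripper": -0.89}
```

>>> {"method": "play_rows", "body": {"commands": [{"delta_rot": [0.004,0,0],"travel": [0,0.019,0.002],"gripper": -0.85},{"delta_rot": [0.008,0,0],"travel": [0,0.038,0.005],"gripper": -0.86},{"delta_rot": [0.011,0,0],"travel": [0,0.056,0.008],"gripper": -0.86},{"delta_rot": [0.015,0,0],"travel": [0,0.074,0.011],"gripper": -0.86},{"delta_rot": [0.019,0,0],"travel": [0,0.093,0.015],"gripper": -0.87},{"delta_rot": [0.022,0,0],"travel": [0,0.111,0.019],"gripper": -0.87},{"delta_rot": [0.026,0,0],"travel": [0,0.129,0.024],"gripper": -0.87},{"delta_rot": [0.03,0,0],"travel": [0,0.147,0.029],"gripper": -0.88},{"delta_rot": [0.034,0,0],"travel": [0,0.165,0.034],"gripper": -0.88},{"delta_rot": [0.037,0,0],"travel": [0,0.183,0.04],"gripper": -0.88},{"delta_rot": [0.041,0,0],"travel": [0,0.201,0.046],"gripper": -0.89},{"delta_rot": [0.045,0,0],"travel": [0,0.219,0.052],"gripper": -0.89}]}}

```text
clock: 14.65
tool_pos: [0.5263, -0.0218, 0.1706]
eef_rot: [0.06, 0.952, -0.298, -0.018]
contact_force: [0.5, 1.3, 0.2]
opening: 0.052
```

Run:
```python
from plan import *
err(pose(52)); look("l5.png"); err(pose(52))
th=np.arange(53,65); rows([pose(t) for t in th],[min(gfor(t),-.74) for t in th])
```

```text
t 14.65 pos [ 0.5263 -0.0218  0.1706] err mm [ 0.1 -0.8  0.2] rot err deg [-0.1  0.1 -0.1] F [0.54 1.27 0.16] M [ 0.66 -0.06 -0.01] o 0.052
n 1154 1004 tilt 51.0 line from [-116.   97.] to [ 37. 221.]
t 14.75 pos [ 0.5262 -0.0212  0.1702] err mm [ 0.  -0.2 -0.2] rot err deg [-0.1  0.1 -0.1] F [0.41 0.88 0.1 ] M [ 0.71 -0.13 -0.04] o 0.053
{"delta_rot": [0.003, 0.0, -0.0], "travel": [0.0, 0.019, 0.002], "gripper": -0.89}
{"delta_rot": [0.007, 0.0, -0.0], "travel": [0.0, 0.037, 0.007], "gripper": -0.89}
{"delta_rot": [0.011, 0.0, -0.0], "travel": [0.0, 0.055, 0.012], "gripper": -0.9}
{"delta_rot": [0.014, 0.0, -0.0], "travel": [0.0, 0.074, 0.017], "gripper": -0.9}
{"delta_rot": [0.018, 0.0, -0.0], "travel": [0.0, 0.092, 0.022], "gripper": -0.9}
{"delta_rot": [0.022, 0.0, -0.0], "travel": [0.0, 0.11, 0.028], "gripper": -0.91}
{"delta_rot": [0.025, 0.0, -0.0], "travel": [0.0, 0.128, 0.034], "gripper": -0.91}
{"delta_rot": [0.029, 0.0, -0.0], "travel": [0.0, 0.146, 0.041], "gripper": -0.91}
{"delta_rot": [0.033, 0.0, -0.0], "travel": [0.001, 0.163, 0.046], "gripper": -0.91}
{"delta_rot": [0.037, 0.0, -0.0], "travel": [0.001, 0.179, 0.052], "gripper": -0.92}
{"delta_rot": [0.04, 0.0, -0.0], "travel": [0.001, 0.196, 0.058], "gripper": -0.92}
{"delta_rot": [0.044, 0.0, -0.0], "travel": [0.001, 0.212, 0.065], "gripper": -0.92}
```

View pics/l5.png

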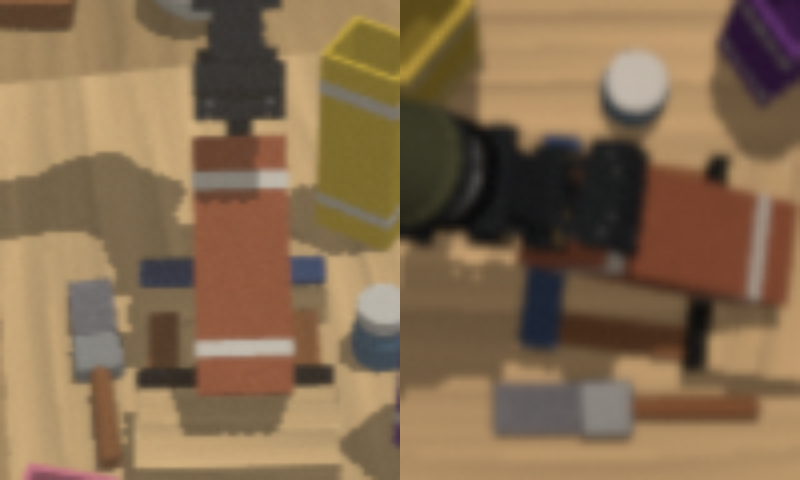

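The vase is tracking well at 51°, and it lies straight over the bar and rest. I'll continue.

>>> {"method": "play_rows", "body": {"commands": [{"delta_rot": [0.003,0,0],"travel": [0,0.019,0.002],"gripper": -0.89},{"delta_rot": [0.007,0,0],"travel": [0,0.037,0.007],"gripper": -0.89},{"delta_rot": [0.011,0,0],"travel": [0,0.055,0.012],"gripper": -0.9},{"delta_rot": [0.014,0,0],"travel": [0,0.074,0.017],"gripper": -0.9},{"delta_rot": [0.018,0,0],"travel": [0,0.092,0.022],"gripper": -0.9},{"delta_rot": [0.022,0,0],"travel": [0,0.11,0.028],"gripper": -0.91},{"delta_rot": [0.025,0,0],"travel": [0,0.128,0.034],"gripper": -0.91},{"delta_rot": [0.029,0,0],"travel": [0,0.146,0.041],"gripper": -0.91},{"delta_rot": [0.033,0,0],"travel": [0,0.163,0.046],"gripper": -0.91},{"delta_rot": [0.037,0,0],"travel": [0,0.179,0.052],"gripper": -0.92},{"delta_rot": [0.04,0,0],"travel": [0,0.196,0.058],"gripper": -0.92},{"delta_rot": [0.044,0,0],"travel": [0,0.212,0.065],"gripper": -0.92}]}}

```text
clock: 16.25
tool_pos: [0.5288, -0.0016, 0.1445]
eef_rot: [0.059, 0.929, -0.364, -0.022]
contact_force: [-0.7, 0.3, 0.4]
opening: 0.04
```

Run:
```python
from plan import *
err(pose(64)); look("l6.png"); err(pose(64))
th=np.arange(65,77); rows([pose(t) for t in th],[min(gfor(t),-.74) for t in th])
```

```text
t 16.25 pos [ 0.5288 -0.0016  0.1445] err mm [ 0.1 -0.9  0.4] rot err deg [-0.   0.  -0.2] F [-0.71  0.33  0.43] M [ 0.82 -0.19 -0.  ] o 0.04
n 1094 942 tilt 62.7 line from [-111.  103.] to [ 65. 194.]
t 16.35 pos [ 0.5287 -0.0011  0.1441] err mm [ 0.  -0.4 -0. ] rot err deg [-0.   0.1 -0.1] F [ 0.66  0.88 -1.36] M [ 0.85 -0.11  0.02] o 0.04
{"delta_rot": [0.004, 0.0, -0.0], "travel": [0.0, 0.019, 0.003], "gripper": -0.93}
{"delta_rot": [0.007, 0.0, -0.0], "travel": [0.001, 0.036, 0.007], "gripper": -0.93}
{"delta_rot": [0.011, 0.0, -0.0], "travel": [0.001, 0.053, 0.013], "gripper": -0.93}
{"delta_rot": [0.015, 0.0, -0.0], "travel": [0.001, 0.07, 0.018], "gripper": -0.93}
{"delta_rot": [0.018, 0.0, -0.0], "travel": [0.001, 0.087, 0.024], "gripper": -0.94}
{"delta_rot": [0.022, 0.0, -0.001], "travel": [0.001, 0.103, 0.03], "gripper": -0.94}
{"delta_rot": [0.026, 0.0, -0.001], "travel": [0.001, 0.121, 0.036], "gripper": -0.94}
{"delta_rot": [0.03, 0.0, -0.001], "travel": [0.001, 0.138, 0.042], "gripper": -0.94}
{"delta_rot": [0.033, 0.0, -0.001], "travel": [0.001, 0.155, 0.049], "gripper": -0.95}
{"delta_rot": [0.037, 0.0, -0.001], "travel": [0.001, 0.172, 0.055], "gripper": -0.95}
{"delta_rot": [0.041, 0.0, -0.001], "travel": [0.001, 0.189, 0.062], "gripper": -0.95}
{"delta_rot": [0.044, 0.0, -0.001], "travel": [0.001, 0.206, 0.07], "gripper": -0.95}
```

>>> {"method": "play_rows", "body": {"commands": [{"delta_rot": [0.004,0,0],"travel": [0,0.019,0.003],"gripper": -0.93},{"delta_rot": [0.007,0,0],"travel": [0.001,0.036,0.007],"gripper": -0.93},{"delta_rot": [0.011,0,0],"travel": [0.001,0.053,0.013],"gripper": -0.93},{"delta_rot": [0.015,0,0],"travel": [0.001,0.07,0.018],"gripper": -0.93},{"delta_rot": [0.018,0,0],"travel": [0.001,0.087,0.024],"gripper": -0.94},{"delta_rot": [0.022,0,0],"travel": [0.001,0.103,0.03],"gripper": -0.94},{"delta_rot": [0.026,0,0],"travel": [0.001,0.121,0.036],"gripper": -0.94},{"delta_rot": [0.03,0,0],"travel": [0.001,0.138,0.042],"gripper": -0.94},{"delta_rot": [0.033,0,0],"travel": [0.001,0.155,0.049],"gripper": -0.95},{"delta_rot": [0.037,0,0],"travel": [0.001,0.172,0.055],"gripper": -0.95},{"delta_rot": [0.041,0,0],"travel": [0.001,0.189,0.062],"gripper": -0.95},{"delta_rot": [0.044,0,0],"travel": [0.001,0.206,0.07],"gripper": -0.95}]}}

```text
clock: 17.85
tool_pos: [0.5308, 0.0142, 0.1157]
eef_rot: [0.057, 0.902, -0.427, -0.026]
contact_force: [0.5, 2.9, -0.5]
opening: 0.026
```

Run:
```python
from plan import *
err(pose(76)); look("l7.png"); err(pose(76))
th=np.r_[np.arange(77,88),87.5]; rows([pose(t) for t in th],[-.96]*len(th))
```

```text
t 17.85 pos [0.5308 0.0142 0.1157] err mm [ 0.2 -0.2  0.3] rot err deg [ 0.1  0.  -0.1] F [ 0.54  2.88 -0.48] M [ 0.99 -0.13  0.01] o 0.026
n 1009 855 tilt 74.7 line from [-105.  110.] to [ 90. 164.]
t 17.95 pos [0.5306 0.0144 0.1154] err mm [ 0. -0. -0.] rot err deg [ 0.1  0.  -0.1] F [-0.32  3.09 -0.3 ] M [ 0.93 -0.15 -0.01] o 0.026
{"delta_rot": [0.004, 0.0, -0.001], "travel": [0.0, 0.018, 0.005], "gripper": -0.96}
{"delta_rot": [0.008, 0.0, -0.001], "travel": [0.0, 0.035, 0.011], "gripper": -0.96}
{"delta_rot": [0.012, 0.0, -0.001], "travel": [0.0, 0.052, 0.017], "gripper": -0.96}
{"delta_rot": [0.015, 0.0, -0.001], "travel": [0.0, 0.069, 0.023], "gripper": -0.96}
{"delta_rot": [0.019, 0.0, -0.001], "travel": [0.0, 0.086, 0.03], "gripper": -0.96}
{"delta_rot": [0.023, 0.0, -0.001], "travel": [0.0, 0.103, 0.037], "gripper": -0.96}
{"delta_rot": [0.026, 0.0, -0.001], "travel": [0.0, 0.12, 0.045], "gripper": -0.96}
{"delta_rot": [0.03, 0.0, -0.001], "travel": [0.0, 0.137, 0.052], "gripper": -0.96}
{"delta_rot": [0.034, 0.0, -0.001], "travel": [0.0, 0.153, 0.061], "gripper": -0.96}
{"delta_rot": [0.037, 0.0, -0.001], "travel": [0.0, 0.17, 0.069], "gripper": -0.96}
{"delta_rot": [0.041, 0.0, -0.001], "travel": [0.001, 0.186, 0.078], "gripper": -0.96}
{"delta_rot": [0.043, 0.0, -0.001], "travel": [0.001, 0.194, 0.082], "gripper": -0.96}
```

View pics/l7.png

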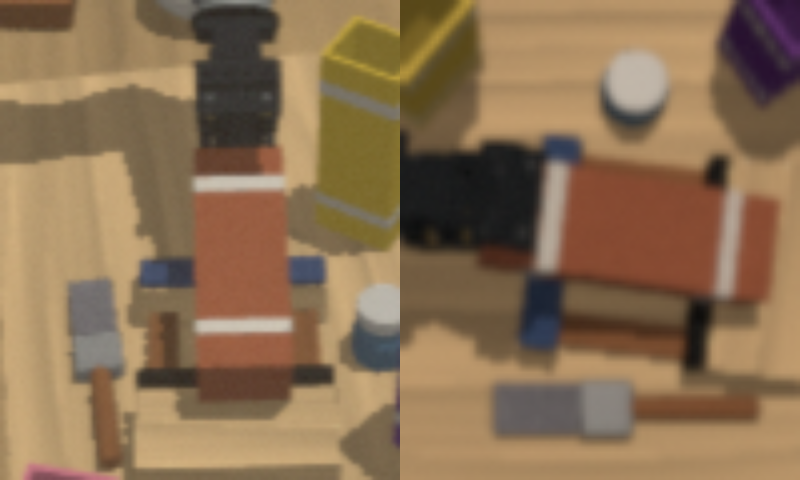

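At 75° all is well. There is 3 N along +y, since the vase leans on the fingertips. I'll continue slowly to about 87°.

>>> {"method": "play_rows", "body": {"commands": [{"delta_rot": [0.004,0,0],"travel": [0,0.018,0.005],"gripper": -0.96},{"delta_rot": [0.008,0,0],"travel": [0,0.035,0.011],"gripper": -0.96},{"delta_rot": [0.012,0,0],"travel": [0,0.052,0.017],"gripper": -0.96},{"delta_rot": [0.015,0,0],"travel": [0,0.069,0.023],"gripper": -0.96},{"delta_rot": [0.019,0,0],"travel": [0,0.086,0.03],"gripper": -0.96},{"delta_rot": [0.023,0,0],"travel": [0,0.103,0.037],"gripper": -0.96},{"delta_rot": [0.026,0,0],"travel": [0,0.12,0.045],"gripper": -0.96},{"delta_rot": [0.03,0,0],"travel": [0,0.137,0.052],"gripper": -0.96}]}}

```text
clock: 18.95
tool_pos: [0.5317, 0.0209, 0.095]
eef_rot: [0.056, 0.881, -0.469, -0.028]
contact_force: [0.2, 1.9, -0.2]
opening: 0.021
```

Run:
```python
from plan import *
err(pose(84)); look("l8.png"); err(pose(84))
th=np.arange(84.5,91,.5)[:12]; rows([pose(t,ph=min(t*2/3,58)) for t in th],[-.98]*len(th))
```

```text
t 18.95 pos [0.5317 0.0209 0.095 ] err mm [ 0.2 -0.3  0.5] rot err deg [-0.   0.  -0.2] F [ 0.2   1.85 -0.2 ] M [ 1.04 -0.14  0.05] o 0.021
n 946 770 tilt 82.4 line from [-97. 115.] to [103. 142.]
t 19.05 pos [0.5315 0.0212 0.0945] err mm [ 0.  -0.1 -0. ] rot err deg [-0.   0.  -0.1] F [ 0.7   2.11 -0.83] M [ 1.08 -0.1   0.01] o 0.023
{"delta_rot": [0.002, 0.0, -0.001], "travel": [0.0, 0.009, 0.003], "gripper": -0.98}
{"delta_rot": [0.004, 0.0, -0.001], "travel": [0.0, 0.017, 0.006], "gripper": -0.98}
{"delta_rot": [0.005, 0.0, -0.001], "travel": [0.0, 0.026, 0.009], "gripper": -0.98}
{"delta_rot": [0.007, 0.0, -0.001], "travel": [0.0, 0.034, 0.013], "gripper": -0.98}
{"delta_rot": [0.009, 0.0, -0.001], "travel": [0.0, 0.043, 0.016], "gripper": -0.98}
{"delta_rot": [0.011, 0.0, -0.001], "travel": [0.0, 0.051, 0.02], "gripper": -0.98}
{"delta_rot": [0.011, 0.0, -0.001], "travel": [0.0, 0.06, 0.024], "gripper": -0.98}
{"delta_rot": [0.011, 0.0, -0.001], "travel": [0.0, 0.069, 0.028], "gripper": -0.98}
{"delta_rot": [0.011, 0.0, -0.001], "travel": [0.0, 0.078, 0.031], "gripper": -0.98}
{"delta_rot": [0.011, 0.0, -0.001], "travel": [0.0, 0.087, 0.035], "gripper": -0.98}
{"delta_rot": [0.011, 0.0, -0.001], "travel": [0.0, 0.096, 0.04], "gripper": -0.98}
{"delta_rot": [0.011, 0.0, -0.001], "travel": [0.0, 0.105, 0.044], "gripper": -0.98}
```

>>> {"method": "play_rows", "body": {"commands": [{"delta_rot": [0.002,0,0],"travel": [0,0.009,0.003],"gripper": -0.98},{"delta_rot": [0.004,0,0],"travel": [0,0.017,0.006],"gripper": -0.98},{"delta_rot": [0.005,0,0],"travel": [0,0.026,0.009],"gripper": -0.98},{"delta_rot": [0.007,0,0],"travel": [0,0.034,0.013],"gripper": -0.98},{"delta_rot": [0.009,0,0],"travel": [0,0.043,0.016],"gripper": -0.98},{"delta_rot": [0.011,0,0],"travel": [0,0.051,0.02],"gripper": -0.98},{"delta_rot": [0.011,0,0],"travel": [0,0.06,0.024],"gripper": -0.98},{"delta_rot": [0.011,0,0],"travel": [0,0.069,0.028],"gripper": -0.98},{"delta_rot": [0.011,0,0],"travel": [0,0.069,0.028],"gripper": -0.98}]}}

```text
clock: 20.18
tool_pos: [0.5319, 0.0231, 0.0842]
eef_rot: [0.055, 0.873, -0.484, -0.029]
contact_force: [0.7, 2.8, -0.0]
opening: 0.011
```

Run:
```python
from plan import *
err(pose(88,58)); look("l9.png"); err(pose(88,58))
th=np.arange(88.5,93,.5); rows([pose(t,ph=58) for t in th],[-.98]*len(th))
```

```text
t 20.18 pos [0.5319 0.0231 0.0842] err mm [ 0.2 -0.4  0.6] rot err deg [ 0.   0.  -0.2] F [ 0.73  2.79 -0.02] M [ 1.07 -0.12  0.01] o 0.011
n 922 723 tilt 86.2 line from [-94. 117.] to [109. 130.]
t 20.27 pos [0.532  0.0231 0.0843] err mm [ 0.2 -0.5  0.7] rot err deg [ 0.   0.  -0.2] F [ 0.71  2.87 -0.83] M [ 1.17 -0.14 -0.03] o 0.005
{"delta_rot": [0.0, 0.0, -0.001], "travel": [0.002, 0.015, 0.004], "gripper": -0.98}
{"delta_rot": [0.0, 0.0, -0.001], "travel": [0.002, 0.024, 0.007], "gripper": -0.98}
{"delta_rot": [0.0, 0.0, -0.001], "travel": [0.002, 0.033, 0.011], "gripper": -0.98}
{"delta_rot": [0.0, 0.0, -0.001], "travel": [0.002, 0.042, 0.015], "gripper": -0.98}
{"delta_rot": [0.0, 0.0, -0.001], "travel": [0.002, 0.052, 0.019], "gripper": -0.98}
{"delta_rot": [0.0, 0.0, -0.001], "travel": [0.002, 0.062, 0.023], "gripper": -0.98}
{"delta_rot": [0.0, 0.0, -0.001], "travel": [0.002, 0.072, 0.028], "gripper": -0.98}
{"delta_rot": [0.0, 0.0, -0.001], "travel": [0.002, 0.082, 0.032], "gripper": -0.98}
{"delta_rot": [0.0, 0.0, -0.001], "travel": [0.002, 0.091, 0.037], "gripper": -0.98}
```

>>> {"method": "play_rows", "body": {"commands": [{"delta_rot": [0,0,0],"travel": [0,0.01,0.002],"gripper": -1},{"delta_rot": [0,0,0],"travel": [0,0.018,0.005],"gripper": -1},{"delta_rot": [0,0,0],"travel": [0,0.026,0.008],"gripper": -1},{"delta_rot": [0,0,0],"travel": [0,0.034,0.011],"gripper": -1},{"delta_rot": [0,0,0],"travel": [0,0.042,0.015],"gripper": -1},{"delta_rot": [0,0,0],"travel": [0,0.05,0.018],"gripper": -1},{"delta_rot": [0,0,0],"travel": [0,0.058,0.021],"gripper": -1},{"delta_rot": [0,0,0],"travel": [0,0.058,0.021],"gripper": -1}]}}

```text
clock: 21.28
tool_pos: [0.5322, 0.0251, 0.0751]
eef_rot: [0.055, 0.873, -0.484, -0.029]
contact_force: [-0.6, 3.4, -1.2]
opening: 0.006
```

Run:
```python
from plan import *
err(pose(91,58)); look("l10.png"); err(pose(91,58))
```

```text
t 21.27 pos [0.5322 0.0251 0.0751] err mm [0.3 0.1 0.5] rot err deg [ 0.   0.  -0.2] F [-0.62  3.42 -1.23] M [ 1.09 -0.15  0.07] o 0.006
n 904 715 tilt 88.9 line from [-90. 118.] to [112. 122.]
t 21.38 pos [0.5322 0.0251 0.0752] err mm [0.3 0.1 0.6] rot err deg [ 0.   0.  -0.2] F [ 1.68  3.06 -0.61] M [ 1.18 -0.12 -0.02] o 0.007
```

View pics/l10.png

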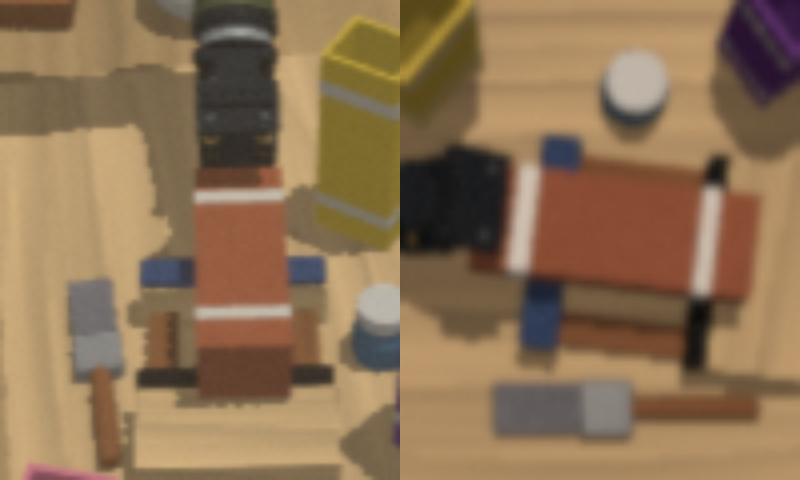

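The vase is at 88.9°, nearly down. I'll ease it the last few millimetres while backing out slightly along the finger axis, which keeps the lower fingertip off the bottom wall.

>>> {"method": "play_rows", "body": {"commands": [{"delta_rot": [0,0,0],"travel": [0,0.002,-0.02],"gripper": -1},{"delta_rot": [0,0,0],"travel": [0,0.005,-0.04],"gripper": -1},{"delta_rot": [0,0,0],"travel": [0,0.01,-0.06],"gripper": -1},{"delta_rot": [0,0,0],"travel": [0,0.015,-0.06],"gripper": -1},{"delta_rot": [0,0,0],"travel": [0,0.02,-0.06],"gripper": -1},{"delta_rot": [0,0,0],"travel": [0,0.025,-0.06],"gripper": -1},{"delta_rot": [0,0,0],"travel": [0,0.03,-0.06],"gripper": -1},{"delta_rot": [0,0,0],"travel": [0,0.035,-0.06],"gripper": -1},{"delta_rot": [0,0,0],"travel": [0,0.04,-0.06],"gripper": -1},{"delta_rot": [0,0,0],"travel": [0,0.04,-0.06],"gripper": -1}]}}

```text
clock: 22.62
tool_pos: [0.5336, 0.0358, 0.0748]
eef_rot: [0.055, 0.873, -0.484, -0.029]
contact_force: [0.1, -0.3, 0.8]
opening: 0.006
```

Run:
```python
from plan import *
err(pose(91,58)); look("l11.png"); err(pose(91,58))
```

```text
t 22.62 pos [0.5336 0.0358 0.0748] err mm [ 1.7 10.8  0.3] rot err deg [ 0.   0.  -0.2] F [ 0.12 -0.31  0.79] M [ 0.81 -0.09  0.03] o 0.006
n 886 702 tilt -90.0 line from [109. 118.] to [-89. 118.]
t 22.73 pos [0.5336 0.0358 0.0749] err mm [ 1.7 10.7  0.3] rot err deg [ 0.   0.  -0.2] F [ 0.62 -0.6  -0.63] M [ 0.78 -0.06  0.03] o 0.006
```

The vase is level, with its top face at 118 mm (56 + 62), and the force is gone. Now I'll withdraw along the finger axis.

>>> {"method": "play_rows", "body": {"commands": [{"delta_rot": [0,0,0],"travel": [0,0,-0.08],"gripper": -1},{"delta_rot": [0,0,0],"travel": [0,0,-0.16],"gripper": -1},{"delta_rot": [0,0,0],"travel": [0,0,-0.26],"gripper": -1},{"delta_rot": [0,0,0],"travel": [0,0,-0.4],"gripper": -1},{"delta_rot": [0,0,0],"travel": [0,-0.1,-0.6],"gripper": -1},{"delta_rot": [0,0,0],"travel": [0,-0.2,-0.8],"gripper": -1},{"delta_rot": [0,0,0],"travel": [0,-0.3,-0.9],"gripper": -1},{"delta_rot": [0,0,0],"travel": [0,-0.3,-0.9],"gripper": -1},{"delta_rot": [0,0,0],"travel": [0,-0.3,-0.9],"gripper": -1}]}}

```text
clock: 23.85
tool_pos: [0.5441, 0.1249, 0.1841]
eef_rot: [0.056, 0.873, -0.484, -0.03]
contact_force: [0.9, -0.4, -0.8]
opening: 0.006
```

Run:
```python
from plan import *
err(pose(91,58)); look("l12.png")
s=viewer.snapshot("side"); t=viewer.snapshot("top")
a=np.load("s_side.npz")["color"]
cv2.imwrite("pics/fin.png",np.hstack([s["color"][60:384,60:460],t["color"][60:384,60:460]])[:,:,::-1])
P0=cloud({k:v for k,v in np.load("s_top.npz").items()});P=cloud(t)
old={k:v for k,v in np.load("s_top.npz").items()}
for l,box in (("glaze_jar",(.59,.67,-.10,-.02,.02,.08)),("yellow",(.6,.72,.04,.16,.1,.21)),("purple",(.62,.74,-.26,-.1,.1,.21)),("brush",(.35,.43,-.16,.0,.008,.04))):
    for Q in(P0,P):
        Q=Q.reshape(-1,3);m=np.ones(len(Q),bool)
        for i in range(3): m&=(Q[:,i]>box[2*i])&(Q[:,i]<box[2*i+1])
        print(l,m.sum(),np.median(Q[m],0).round(3))
```

```text
t 23.85 pos [0.5441 0.1249 0.1841] err mm [ 12.2  99.8 109.5] rot err deg [-0.  -0.1 -0.1] F [ 0.94 -0.44 -0.83] M [ 0.8  -0.1   0.02] o 0.006
n 862 699 tilt -89.9 line from [112. 118.] to [-89. 119.]
glaze_jar 160 [ 0.635 -0.063  0.057]
glaze_jar 160 [ 0.635 -0.063  0.056]
yellow 409 [0.661 0.099 0.171]
yellow 405 [0.661 0.099 0.17 ]
purple 422 [ 0.674 -0.175  0.172]
purple 423 [ 0.675 -0.175  0.171]
brush 316 [ 0.4   -0.054  0.017]
brush 314 [ 0.4   -0.054  0.017]
```

View pics/fin.png

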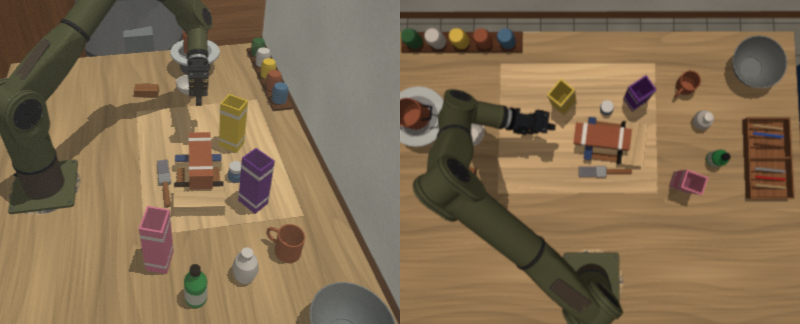

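The final view shows the vase lying level across the bar and rest (side 200,160; top 602,137), with the gripper clear of it. The jar, brush and look-alikes nearby have not moved.

```bash
python3 -c "
from plant import r
print(r.finish_job())"
```

```text
the job is handed in; nothing more can be done
None
```

The red-brown vase now lies on its side across the stop bar and the blue rest, and the job is handed in. I tipped it with the two fingertips inside its mouth, slightly spread but not gripping. I let it down at about 8°/s, backed the fingers out along their own axis, and moved clear, about 24 s in all.

**Vase:** it measured level (90°) with its top face at 118 mm, which is where it should be when resting on bar and rest. It spans about -89 to +112 mm along the cradle, so the mouth is about 42 mm past the rest. The heel crept back about 19 mm from the bar, inside the allowed range. It did not move when I withdrew the fingers.

**Forces:** the readings between moves never went above about 3.5 N, and they dropped to noise once the vase was down.

**Other things:** the glaze jar, brush, yellow vase and purple vase were within 1 mm of where they started. I checked the remaining bystanders only by eye in the last picture, and they looked undisturbed. I have no final check from the second after hand-in.

**Disagreement:** the first estimates of the mouth centre differed by about 3 mm between the top and wrist cameras. I used the wrist value, and the fingers went in without touching.

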